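# Gauge a dry-block bore and log the result

## Task

Take the blue-headed steel depth rod from the orange rack, lower it upright into the yellow-ringed bore of the aluminium block until it stands on the bottom (do not drop it in), and let go of it. Then read it: if its red band has gone down inside the bore, the bore is clear, so press the green key on the grey pad; if the red band still shows above the block, the bore is blocked, so press the red key. Press only the key that fits, and leave the rod standing in the bore.

Things in the scene. Friction and masses are not known exactly. Their poses are not given: they have to be found in the camera images.
- rod: Round depth rod, 180 mm, about 120 g, upright (within about 8 degrees) in a hole of the fixed orange rack (52 mm high) beside three orange-capped tubes, tops 126 mm high. Origin: centre of its lower end, 3 mm above the bench at first; z runs up the rod. Steel shaft 16 mm thick to 140 mm; blue head 24 mm thick from 140 to 180 mm, to grip, above the caps. Red band at 45 to 65 mm.
- bore (a point): Centre of the mouth of the yellow-ringed bore in the top of the fixed aluminium block (124 x 76 mm), 85 mm above the bench; z up, x along the block. Bore 24 mm wide, rim chamfer 6 mm; its bottom is 72 mm below the mouth (clear; 108 mm of rod stays exposed) or 40 mm (blocked; 140 mm exposed): it varies. The black-ringed bore, 58 mm off along +x, is not wanted.
- key_green_top (a point): Centre of the top of the green round push key, 32 mm wide, on a fixed flat grey pad; 40 mm above the bench when up, travels 6 mm straight down (fully down at 5 N), springs back. Counts as pressed when over 3 mm down. The red key is 70 mm off along the pad; which is which varies.
- key_red_top (a point): The same for the red push key beside it: centre of its top, 32 mm wide, 40 mm above the bench when up, 6 mm travel, 5 N.
Mind the look-alikes: they are no part of the job. Leave any brown look-alike of the part that bears bore alone.

How it is judged:
By the outcome, as a careful person would: the job done as asked, in the order asked, and still so for the second after the job is handed in, with the robot touching nothing.
It also fails if it takes over 42 s, if anything falls off the work surface, if the arm or the gripper's body presses on something with over 40 N, if the wrist force passes 120 N, or if a joint passes its speed limit or range.

## Robot

A 7-joint arm with a two-finger parallel gripper is mounted at the origin on a cart in front of the work surface, level with it; the furniture and walls round the work are solid. World frame = base frame: x ahead of the robot, y to its left, z up, the work surface at z = 0. Lengths are in mm, angles in rad, forces in N, time in s.
With the tool pointing down it reaches from about 400 to 900 mm from the base axis. Payload 5.6 kg.
Tool frame: the origin (TCP) lies midway between the tips of the shut fingers; the grasp point (between the pads) lies 19 mm behind it (hold_point_z is the z of the grasp point in the tool frame, in mm); z points along the fingers, y is the direction in which the jaws open and shut (so a half turn about z gives the same grasp; the last joint's range is limited). The gripper opens to 92 mm and grips with 3 to 60 N. Pads are 20 mm wide; open, the fingers measure 128 mm over their backs; the gripper's body (75 mm by 189 mm) begins 69 mm behind the grasp point.
Start: joints at [1.087, 0.468, -0.012, 1.603, 0.006, 1.071, -0.056], TCP at [277.292, -587.893, 214.592] pointing down, gripper open.
Joint ranges: [-2.53, 2.53], [-0.31, 2.02], [-1.57, 1.55], [0.28, 2.44], [-1.29, 4.43], [0.15, 1.84], [-2.92, 2.92]. Speed limits (rad/s): [2.57, 2.57, 3.14, 3.14, 3.14, 3.14, 3.14].

## Interface

Orientations are given as a unit quaternion [x, y, z, w].
In Python, from cell import * gives the robot as it stands. The module is installed in compiled form; this text tells all that it offers.
- The arm moves only by the tool jog_arm, never from a script. Its argument "plan" is a list of rows, each an object of numbers: "jaw": the finger opening in m, from 0 to 0.0919; "x", "y", "z": the shift along the tool's x, y, z in m; "rx", "ry", "rz": the turn, a rotation vector about the tool's x, y, z in degrees. In form: [{"jaw": .., "x": .., "y": .., "z": .., "rx": .., "ry": .., "rz": ..}, ...]. A call has exactly 10 rows; each row shifts and turns the commanded pose from where the row before left it, along the tool's axes as they then stand; what a row does not reach is not made up. A row lasts 1/12 s, in which the tool goes at most 41.7 mm and 7.16 degrees, less where a joint would pass 70% of its speed; a pose out of reach is approached as far as the arm can. A call with a gripper value outside its range is refused whole. The fingers move at their own pace and stop on an object; the grip force is fixed at half the most. Time passes only in rows, so rows that do not move let the fingers close, or fill a call up. It gives the time, the measured TCP pose, the force and the opening at its end, in the units of the state.
- read_state(): the state, without advancing time (a new reading comes with each control period).
- capture(name): name is "scene" or "top" or "wrist"; returns (picture, depth): 420x560x3 uint8, red, green, blue; 420x560 float32, mm along the optical axis (not along the pixel's ray), 0 where there is no reading.
- camera_params(name): a dict with "fx", "fy", "cx", "cy" (pixels), "world_to_cam" (4x4, takes a point from world to camera coordinates); the wrist camera has in their place "T_tool_cam" (4x4, takes a point from camera to tool coordinates, whose origin is the TCP and whose axes are the flange's). Camera axes: x right, y down, z forward; pixel columns grow to the right and rows downward; lengths in mm; the calibration is good to about 2 mm. A picture is of the moment at which its call begins: read the wrist's pose just before it. camera_params takes no time and is no camera call.
- finish_job(): hands the job in, once; it reports no verdict.
The state is a dict: "t": time; "joint_pos": joint angles; "qd": joint speeds; "effort": joint torques, N m; "tcp_pos": TCP position; "orientation": TCP orientation; "contact_force": force on the tool from outside, world axes, zero at the start; "moment": the same for the moment, N m; "gripper_width": finger opening in mm.
Only numpy, scipy, OpenCV 4.12 (cv2) and the standard library are available. Lean on these libraries where they do the work, as an engineer would, in place of code of your own. Each camera call takes 0.05 s, during which the arm holds its last target.

## Working session

There is one attempt and no reset: what is moved stays moved. The work goes in short steps, Python scripts to look and compute and a tool call to move; the robot and the scene stay as the last step left them, time stands still between calls to the robot, and variables do not carry over. Pictures are saved under pics/ and viewed, and the job is handed in when it is done.

Besides the shell and the picture viewer there is one more tool, called after "Request:" as name(argument=value, ...), one argument or row to a line, values as JSON. jog_arm: Moves the arm, as the interface text tells. Its arguments: {"type":"object","properties":{"plan":{"type":"array","items":{"type":"object","properties":{"jaw":{"type":"number"},"x":{"type":"number"},"y":{"type":"number"},"z":{"type":"number"},"rx":{"type":"number"},"ry":{"type":"number"},"rz":{"type":"number"}}}}},"required":["plan"]}

```bash
mkdir -p pics
python3 - <<'E'
from cell import *
import cv2,numpy as np
for n in ["scene","top"]:
    p,d=capture(n); np.savez(f"{n}.npz",p=p,d=d); cv2.imwrite(f"pics/{n}0.png",p[:,:,::-1]); print(n,camera_params(n))
print(camera_params("wrist")); print(read_state())
E
```

```text
scene {'fx': 415.2326237146336, 'fy': 415.2326237146336, 'cx': 276.0461850759245, 'cy': 209.00038491545536, 'world_to_cam': array([[-8.99987478e-01, -4.35801125e-01, -9.99597581e-03,
         5.85278998e+02],
       [-2.15857787e-01,  4.65462919e-01, -8.58341241e-01,
         2.09927570e+01],
       [ 3.78718835e-01, -7.70338659e-01, -5.12981865e-01,
         1.00009635e+03],
       [ 0.00000000e+00,  0.00000000e+00,  0.00000000e+00,
         1.00000000e+00]])}
top {'fx': 406.9200018642799, 'fy': 406.9200018642799, 'cx': 281.061241116083, 'cy': 203.82591434013145, 'world_to_cam': array([[ 2.50022860e-02, -9.99674849e-01,  5.00820572e-03,
         3.50924366e+02],
       [-9.87059960e-01, -2.54799107e-02, -1.58314276e-01,
         5.25564249e+02],
       [ 1.58390408e-01, -9.85180536e-04, -9.87376072e-01,
         8.60323520e+02],
       [ 0.00000000e+00,  0.00000000e+00,  0.00000000e+00,
         1.00000000e+00]])}
{'fx': 344.3977368768123, 'fy': 344.3977368768123, 'cx': 281.07318511181586, 'cy': 210.79062716825686, 'T_tool_cam': array([[ 2.20642516e-05, -9.61783608e-01, -2.73810685e
[... 292 characters left out ...]
: 0.1, 'joint_pos': array([ 1.0870123 ,  0.46827052, -0.0116054 ,  1.60353796,  0.00600075,
        1.07140748, -0.05628597]), 'qd': array([-0.00067203, -0.00308811, -0.00052211, -0.00090968,  0.00041447,
       -0.00074007, -0.0009534 ]), 'effort': array([ 2.24645635e-03, -5.21639693e+01, -1.19159685e-02, -2.44363528e+01,
       -5.67057927e-02,  1.40318403e-02,  8.41313067e-05]), 'tcp_pos': array([ 277.03436813, -587.41851868,  213.74500977]), 'orientation': array([ 9.75816734e-01,  2.18588816e-01, -2.29182675e-04, -7.60661459e-04]), 'contact_force': array([ 0.77148739,  0.05789585, -0.36488348]), 'moment': array([ 0.04420388, -0.03737955,  0.06274424]), 'gripper_width': 91.75123240424018}
```

View pics/scene0.png

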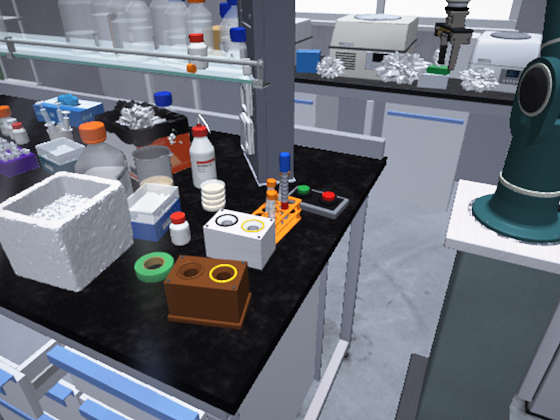

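View pics/top0.png

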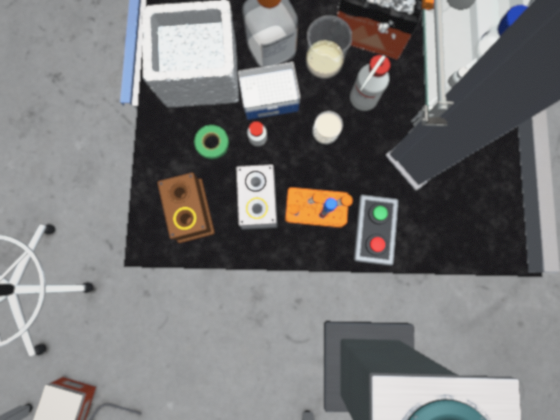

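The scene view shows the rod in the rack at about (285,165) and the grey aluminium block at (240,235). The brown decoy is at (208,290), and the pad is at (318,200) next to a vertical post. In the top view the yellow bore is at (257,208), the rod head at (330,205), the green key at (380,213), the red key at (377,244) and the post foot at about (405,172).

```bash
cat > h.py <<'E'
import numpy as np,cv2
from cell import *
def w2p(n,P):
    c=camera_params(n);q=(c["world_to_cam"]@np.append(P,1))[:3];return np.array([c["fx"]*q[0]/q[2]+c["cx"],c["fy"]*q[1]/q[2]+c["cy"]])
def cloud(n,d):
    c=camera_params(n);v,u=np.mgrid[:420,:560]
    X=np.stack([(u-c["cx"])/c["fx"]*d,(v-c["cy"])/c["fy"]*d,d,np.ones_like(d)],-1)
    return (X@np.linalg.inv(c["world_to_cam"]).T)[...,:3]
def ray_z(n,u,v,z):
    c=camera_params(n);T=np.linalg.inv(c["world_to_cam"]);r=T[:3,:3]@np.array([(u-c["cx"])/c["fx"],(v-c["cy"])/c["fy"],1]);o=T[:3,3]
    return o+r*(z-o[2])/r[2]
E
python3 - <<'E'
from h import *
np.set_printoptions(precision=1,suppress=True)
for n in ["top","scene"]:
    z=np.load(n+".npz");p,d=z["p"],z["d"];C=cloud(n,d);h=cv2.cvtColor(p,cv2.COLOR_RGB2HSV);H,S,V=[h[...,i].astype(int) for i in range(3)]
    ms={"yellow":(abs(H-28)<6)&(S>130)&(V>120),"blue":(abs(H-110)<10)&(S>150)&(V>80),"green":(abs(H-65)<15)&(S>150)&(V>80),"red":((H<6)|(H>174))&(S>170)&(V>100),"orange":(H>6)&(H<18)&(S>180)&(V>130)}
    for k,m in ms.items():
        nn,l,st,ce=cv2.connectedComponentsWithStats(m.astype(np.uint8))
        for i in range(1,nn):
            if st[i,4]>12: 
                q=C[l==i];q=q[np.isfinite(q).all(1)];print(n,k,st[i],ce[i],np.median(q,0),q.min(0),q.max(0))
E
python3 - <<'E'
import cv2
for n,(x,y,w,h) in {"top":(150,140,270,140),"scene":(150,130,220,200)}.items():
    p=cv2.imread(f"pics/{n}0.png")[y:y+h,x:x+w];s=min(800/w,600/h);cv2.imwrite(f"pics/{n}0z.png",cv2.resize(p,None,fx=s,fy=s,interpolation=cv2.INTER_CUBIC)[:600,:800])
E
```

```text
top yellow [173 207  23  23 167] [184.6 217.6] [475.9 564.6  85.9] [451.1 542.3  81.2] [497.3 589.4  90.1]
top blue [499   6  28  27 301] [511.3  16.9] [747.4  35.7 388.5] [373.7  12.9 364.2] [765.  365.  930.9]
top blue [279 106  19   7  82] [288.2 108.9] [746.9 353.4  20.2] [373.7 332.1   4.2] [752.  374.6 930.9]
top blue [248 112  10   6  39] [252.2 114.9] [729.6 437.2  19. ] [727.  425.2   3.7] [731.9 446.6  34.9]
top blue [325 200  11  11  92] [329.6 204.8] [494. 274. 183.] [373.7 263.7 158.7] [503.6 365.  930.9]
top red [371  56   8  10  35] [373.5  60.4] [794.  186.1 166.1] [373.7 152.2   0.9] [886.4 365.  930.9]
top red [378  60  12  14  84] [383.9  67.1] [779.2 163.8 166.3] [768.8 153.6 161.8] [796.9 176.4 170.8]
top red [250 122  12  13 123] [255.7 127.6] [681.2 423.9  67.5] [373.7 365.   -0.6] [719.5 443.2 930.9]
top red [371 238  13  12  42] [375.3 241.7] [440.  159.1  39.8] [422.  139.5  34.7] [446.5 165.9  43.8]
top orange [424   0   9   5  39] [427.8   1.7] [824.4 126.4 309.8] [821.2 119.4 303.6] [829.6 131.9 313.6]
top orange [ 286  187   67   40 1703] [315.6 206.9] [
[... 2938 characters left out ...]
9.9    0.2] [2039.4  157.9  100.4]
scene orange [ 79 121  27  22 223] [ 94.4 128.7] [896.6 401.4 228.5] [879.4 -73.9  12.6] [1463.5  423.1  230.2]
scene orange [267 179   9   8  66] [270.7 182.5] [517.7 298.1 123.6] [509.4  97.9  16.2] [630.7 303.6 127.3]
scene orange [266 190  12  10  91] [271.9 194.4] [491.8 343.7 122.8] [152.5 120.8  -1.9] [ 616.9 1015.7  536.9]
scene orange [276 196  26  48 402] [287.6 215.3] [482.6 269.3  27.7] [152.5 163.3  -0.8] [ 569.3 1015.7  536.9]
scene orange [252 203  16  14  74] [260.6 210.5] [543.2 301.6  51.2] [514.3 195.6  -1.9] [594.5 327.3  54.4]
scene orange [210 259  31   6  45] [226.4 260.8] [487.3 533.7  85.4] [152.5 526.2  83.4] [ 515.3 1015.7  536.9]
```

View pics/top0z.png

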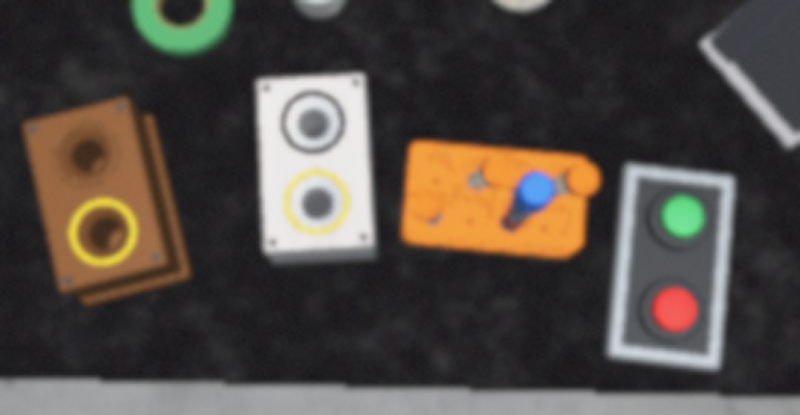

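View pics/scene0z.png

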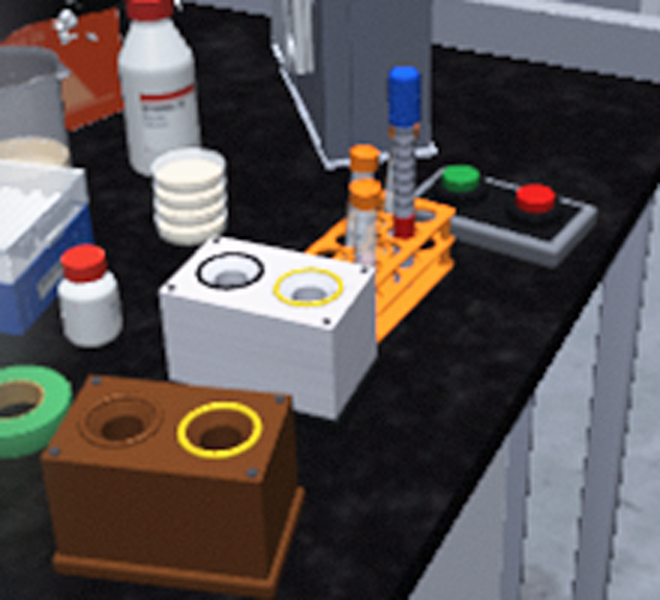

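The top and scene close-ups confirm the layout. The rod sits next to a capped tube at the rack's pad-side end and leans a little. Next I'll fit the rod axis and the key, bore and post positions.

Run:
```python
from h import *
from scipy.optimize import least_squares
np.set_printoptions(precision=1,suppress=True)
for n in ["top","scene"]: print(n,np.linalg.inv(camera_params(n)["world_to_cam"])[:3,3])
z=lambda a:(150+a[0]/2.963-.33,140+a[1]/2.963-.33)
print("bore top",ray_z("top",*z((317,203)),85),"scene",ray_z("scene",150+309/3-.33,130+287/3-.33,85))
print("black top",ray_z("top",*z((313,122)),85),"scene",ray_z("scene",150+231/3-.33,130+271/3-.33,85))
print("green",ray_z("top",*z((683,216)),40),ray_z("scene",303.4,189,40))
print("red",ray_z("top",*z((675,310)),40),ray_z("scene",328.1,195.5,40))
print("3rd cap",ray_z("top",*z((583,180)),126))
# rod fit
def pt(p,s):
    a=np.array([p[2],p[3],0]);a[2]=np.sqrt(1-a@a);return np.array([p[0],p[1],3])+a*s
f=lambda p:np.concatenate([w2p("scene",pt(p,160))-[284.2,161.5],w2p("scene",pt(p,55))-[284.4,204.5],w2p("top",pt(p,175))-[329.6,204.8]])
s=least_squares(f,[494,274,0,0]);print("rod",s.x,"tiltdeg",np.degrees(s.x[2:]),"res",s.fun,"grasp160",pt(s.x,160))
print(np.linalg.inv(s.jac.T@s.jac).diagonal()**.5)
C=cloud("scene",np.load("scene.npz")["d"])
for v in range(20,190,15): print(v,[tuple(C[v,u].round(0)) for u in (245,262,275,290)])
```

```text
top [373.7 365.  930.9]
scene [ 152.5 1015.7  536.9]
bore top [498.8 415.2  85. ] scene [500.8 413.8  85. ]
black top [557.4 420.1  85. ] scene [558.3 418.7  85. ]
green [502.7 144.4  40. ] [499.5 151.4  40. ]
red [432.5 151.3  40. ] [431.4 157.3  40. ]
3rd cap [513.2 233.2 126. ]
rod [498.5 269.   -0.    0. ] tiltdeg [-0.9  1.2] res [ 0.4  1.5 -0.  -0.1  0.3 -0.5] grasp160 [496.2 272.4 162.9]
[4.2 6.3 0.  0. ]
20 [(np.float64(724.0), np.float64(18.0), np.float64(409.0)), (np.float64(632.0), np.float64(101.0), np.float64(422.0)), (np.float64(610.0), np.float64(78.0), np.float64(420.0)), (np.float64(583.0), np.float64(55.0), np.float64(419.0))]
35 [(np.float64(721.0), np.float64(27.0), np.float64(375.0)), (np.float64(632.0), np.float64(103.0), np.float64(390.0)), (np.float64(611.0), np.float64(77.0), np.float64(388.0)), (np.float64(584.0), np.float64(52.0), np.float64(386.0))]
50 [(np.float64(718.0), np.float64(36.0), np.float64(341.0)), (np.float64(632.0), np.float64(105.0), np.float64(357.0)), (np.float64(611.0), np.float64(80.0), np.float64(355.0)), (np.float64(582.0), np.float64(5
[... 1458 characters left out ...]
(np.float64(782.0), np.float64(-43.0), np.float64(5.0)), (np.float64(638.0), np.float64(109.0), np.float64(92.0)), (np.float64(613.0), np.float64(82.0), np.float64(85.0)), (np.float64(486.0), np.float64(266.0), np.float64(181.0))]
170 [(np.float64(734.0), np.float64(41.0), np.float64(-1.0)), (np.float64(641.0), np.float64(107.0), np.float64(46.0)), (np.float64(615.0), np.float64(79.0), np.float64(39.0)), (np.float64(485.0), np.float64(268.0), np.float64(147.0))]
185 [(np.float64(684.0), np.float64(130.0), np.float64(1.0)), (np.float64(637.0), np.float64(117.0), np.float64(5.0)), (np.float64(510.0), np.float64(293.0), np.float64(116.0)), (np.float64(570.0), np.float64(77.0), np.float64(1.0))]
```

Request:
jog_arm(
  plan=[
    {"jaw": 0.09,"x": 0.0253,"y": -0.0298,"z": -0.006},
    {"jaw": 0.09,"x": 0.0253,"y": -0.0298,"z": -0.006},
    {"jaw": 0.09,"x": 0.0253,"y": -0.0298,"z": -0.006},
    {"jaw": 0.09,"x": 0.0253,"y": -0.0298,"z": -0.006},
    {"jaw": 0.09,"x": 0.0253,"y": -0.0298,"z": -0.006},
    {"jaw": 0.09,"x": 0.0253,"y": -0.0298,"z": -0.006},
    {"jaw": 0.09,"x": 0.0253,"y": -0.0298,"z": -0.006},
    {"jaw": 0.09,"x": 0.0253,"y": -0.0298,"z": -0.006},
    {"jaw": 0.09,"x": 0.0253,"y": -0.0298,"z": -0.006},
    {"jaw": 0.09,"x": 0.0253,"y": -0.0298,"z": -0.006},
  ],
)

```text
invalid input at $.plan[0]: expected keys jaw, x, y, z, rx, ry, rz
```

Request:
jog_arm(
  plan=[
    {"jaw": 0.09,"x": 0.0253,"y": -0.0298,"z": -0.006,"rx": 0,"ry": 0,"rz": 0},
    {"jaw": 0.09,"x": 0.0253,"y": -0.0298,"z": -0.006,"rx": 0,"ry": 0,"rz": 0},
    {"jaw": 0.09,"x": 0.0253,"y": -0.0298,"z": -0.006,"rx": 0,"ry": 0,"rz": 0},
    {"jaw": 0.09,"x": 0.0253,"y": -0.0298,"z": -0.006,"rx": 0,"ry": 0,"rz": 0},
    {"jaw": 0.09,"x": 0.0253,"y": -0.0298,"z": -0.006,"rx": 0,"ry": 0,"rz": 0},
    {"jaw": 0.09,"x": 0.0253,"y": -0.0298,"z": -0.006,"rx": 0,"ry": 0,"rz": 0},
    {"jaw": 0.09,"x": 0.0253,"y": -0.0298,"z": -0.006,"rx": 0,"ry": 0,"rz": 0},
    {"jaw": 0.09,"x": 0.0253,"y": -0.0298,"z": -0.006,"rx": 0,"ry": 0,"rz": 0},
    {"jaw": 0.09,"x": 0.0253,"y": -0.0298,"z": -0.006,"rx": 0,"ry": 0,"rz": 0},
    {"jaw": 0.09,"x": 0.0253,"y": -0.0298,"z": -0.006,"rx": 0,"ry": 0,"rz": 0},
  ],
)

```text
t: 0.93
tcp_pos: [378.8, -208.5, 274.7]
orientation: [0.976, 0.218, -0.0, 0.0]
contact_force: [0.9, 0.6, -0.1]
gripper_width: 90.2
```

Request:
jog_arm(
  plan=[
    {"jaw": 0.09,"x": 0.0253,"y": -0.0298,"z": 0,"rx": 0,"ry": 0,"rz": 0},
    {"jaw": 0.09,"x": 0.0253,"y": -0.0298,"z": 0,"rx": 0,"ry": 0,"rz": 0},
    {"jaw": 0.09,"x": 0.0253,"y": -0.0298,"z": 0,"rx": 0,"ry": 0,"rz": 0},
    {"jaw": 0.09,"x": 0.0253,"y": -0.0298,"z": 0,"rx": 0,"ry": 0,"rz": 0},
    {"jaw": 0.09,"x": 0.0145,"y": -0.0307,"z": 0,"rx": 0,"ry": 0,"rz": 0},
    {"jaw": 0.09,"x": 0.0145,"y": -0.0307,"z": 0,"rx": 0,"ry": 0,"rz": 0},
    {"jaw": 0.09,"x": 0.0145,"y": -0.0307,"z": 0,"rx": 0,"ry": 0,"rz": 0},
    {"jaw": 0.09,"x": 0.0145,"y": -0.0307,"z": 0,"rx": 0,"ry": 0,"rz": 0},
    {"jaw": 0.09,"x": 0.0145,"y": -0.0307,"z": 0,"rx": 0,"ry": 0,"rz": 0},
    {"jaw": 0.09,"x": 0.0272,"y": -0.023,"z": 0,"rx": 0,"ry": 0,"rz": 0},
  ],
)

```text
t: 1.77
tcp_pos: [432.4, 144.4, 274.6]
orientation: [0.976, 0.219, -0.0, 0.001]
contact_force: [0.6, -0.2, 1.0]
gripper_width: 90.1
```

Request:
jog_arm(
  plan=[
    {"jaw": 0.09,"x": 0.0272,"y": -0.023,"z": 0,"rx": 0,"ry": 0,"rz": 0},
    {"jaw": 0.09,"x": 0.0272,"y": -0.023,"z": 0,"rx": 0,"ry": 0,"rz": 0},
    {"jaw": 0.09,"x": 0.0272,"y": -0.023,"z": 0,"rx": 0,"ry": 0,"rz": 0},
    {"jaw": 0.09,"x": 0.02,"y": -0.018,"z": 0,"rx": 0,"ry": 0,"rz": 0},
    {"jaw": 0.09,"x": 0.005,"y": -0.005,"z": 0,"rx": 0,"ry": 0,"rz": 0},
    {"jaw": 0.09,"x": 0,"y": 0,"z": 0,"rx": 0,"ry": 0,"rz": 0},
    {"jaw": 0.09,"x": 0,"y": 0,"z": 0,"rx": 0,"ry": 0,"rz": 0},
    {"jaw": 0.09,"x": 0,"y": 0,"z": 0,"rx": 0,"ry": 0,"rz": 0},
    {"jaw": 0.09,"x": 0,"y": 0,"z": 0,"rx": 0,"ry": 0,"rz": 0},
    {"jaw": 0.09,"x": 0,"y": 0,"z": 0,"rx": 0,"ry": 0,"rz": 0},
  ],
)

```text
t: 2.6
tcp_pos: [491.8, 270.0, 274.9]
orientation: [0.976, 0.218, 0.0, 0.0]
contact_force: [0.8, -0.4, -0.0]
gripper_width: 90.1
```

```bash
cat >> h.py <<'E'
from scipy.spatial.transform import Rotation as R
def wcap(name):
    s=read_state();p,d=capture("wrist");cv2.imwrite(f"pics/{name}.png",p[:,:,::-1])
    T=np.eye(4);T[:3,:3]=R.from_quat(s["orientation"]).as_matrix();T[:3,3]=s["tcp_pos"]
    c=camera_params("wrist");M=T@c["T_tool_cam"];np.savez(name+".npz",p=p,d=d,M=M,tcp=s["tcp_pos"],q=s["orientation"]);return p,d,M,s
def wproj(M,P):
    c=camera_params("wrist");q=(np.linalg.inv(M)@np.append(P,1))[:3];return np.array([c["fx"]*q[0]/q[2]+c["cx"],c["fy"]*q[1]/q[2]+c["cy"]])
def wray(M,u,v,z):
    c=camera_params("wrist");r=M[:3,:3]@np.array([(u-c["cx"])/c["fx"],(v-c["cy"])/c["fy"],1]);o=M[:3,3];return o+r*(z-o[2])/r[2]
def wcloud(M,d):
    c=camera_params("wrist");v,u=np.mgrid[:420,:560]
    X=np.stack([(u-c["cx"])/c["fx"]*d,(v-c["cy"])/c["fy"]*d,d,np.ones_like(d)],-1);return (X@M.T)[...,:3]
E
python3 - <<'E'
from h import *
p,d,M,s=wcap("w1");print(s["t"],s["tcp_pos"],s["orientation"])
E
```

```text
2.6 [491.81481363 269.99354729 274.87289742] [9.76013325e-01 2.17710064e-01 2.64068065e-04 4.97695100e-04]
```

View pics/w1.png

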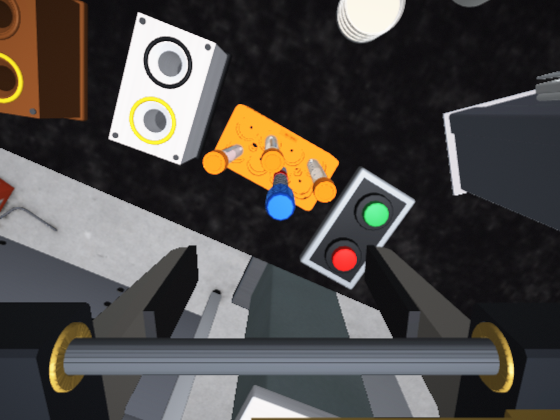

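The wrist view shows the rod head's top at about (280,205) and its shaft leading to (282,172) in the rack. The yellow bore is at (153,120), the green key at (376,213) and the red key at (344,259).

Run:
```python
from h import *
from scipy.optimize import least_squares
np.set_printoptions(precision=2,suppress=True)
z=np.load("w1.npz");p,d,M=z["p"],z["d"],z["M"];h=cv2.cvtColor(p,cv2.COLOR_RGB2HSV);H,S,V=[h[...,i].astype(int) for i in range(3)]
def comp(m,roi):
    mm=np.zeros_like(m);x0,y0,x1,y1=roi;mm[y0:y1,x0:x1]=m[y0:y1,x0:x1];v,u=np.nonzero(mm)
    (c,ax,an)=cv2.fitEllipse(cv2.convexHull(np.stack([u,v],1).astype(np.int32)));return c,ax,len(u)
Y=comp((abs(H-28)<6)&(S>100),(120,85,185,155));G=comp((abs(H-65)<15)&(S>130)&(V>80),(350,190,400,240));Rd=comp(((H<6)|(H>174))&(S>150)&(V>100),(320,235,370,285))
print("bore",Y,wray(M,*Y[0],85));print("green",G,wray(M,*G[0],40));print("red",Rd,wray(M,*Rd[0],40))
print("black",wray(M,168,63,85))
c=p[145:230,240:330][:,:,::-1];cv2.imwrite("pics/rodz.png",cv2.resize(c,None,fx=7,fy=7,interpolation=cv2.INTER_CUBIC))
C=wcloud(M,d);b=(abs(H-108)<14)&(S>120)&(V>60);b[:150]=0;b[230:]=0;b[:,:240]=0;b[:,320:]=0
q=C[b];t=q[q[:,2]>178];print(len(q),len(t),t.mean(0),t.min(0),t.max(0))
v,u=np.nonzero(b&(C[...,2]>178));print(u.mean(),v.mean(),u.min(),u.max(),v.min(),v.max())
```

```text
bore ((152.13067626953125, 120.20051574707031), (44.50404357910156, 49.44263458251953), 532) [499.3  418.14  85.  ]
green ((375.7006530761719, 214.13868713378906), (24.091262817382812, 25.92164421081543), 499) [502.37 147.12  40.  ]
red ((343.99981689453125, 258.5979309082031), (24.74049949645996, 24.921382904052734), 494) [433.64 154.57  40.  ]
black [556.72 422.04  85.  ]
894 681 [498.04 274.15 185.23] [484.96 261.72 178.  ] [561.12 303.29 445.34]
280.25697503671074 205.25403817914832 266 295 190 220
```

View pics/rodz.png

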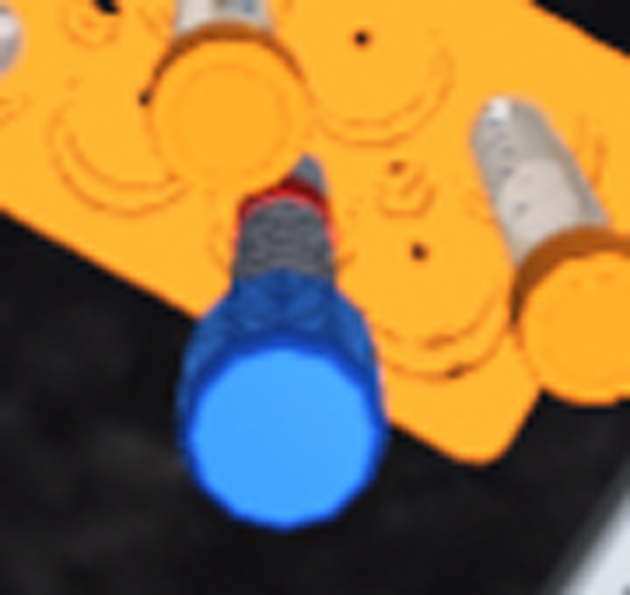

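Run:
```python
from h import *
from scipy.optimize import least_squares
np.set_printoptions(precision=2,suppress=True)
z=np.load("w1.npz");M=z["M"]
def pt(p,s):
    a=np.array([p[2],p[3],0]);a[2]=np.sqrt(1-a@a);return np.array([p[0],p[1],3])+a*s
f1=lambda p:np.concatenate([wproj(M,pt(p,180))-[280.2,206.7],wproj(M,pt(p,65))-[280.5,175.5]])
f2=lambda p:np.concatenate([f1(p),.7*(w2p("scene",pt(p,160))-[284.2,161.5]),.7*(w2p("scene",pt(p,55))-[284.4,204.5]),.7*(w2p("top",pt(p,175))-[329.6,204.8])])
for f in (f1,f2):
    s=least_squares(f,[494,274,0,0]);x=s.x;print(x[:2],"tilt",np.degrees(x[2:]),"top",pt(x,180),"g160",pt(x,160),"res",s.fun)
    Rm=R.from_quat(z["q"]).as_matrix();a=(pt(x,100)-pt(x,0))/100;print("axis in tool",Rm.T@a,"delta to tool", Rm.T@(pt(x,160)-z["tcp"]))
```

```text
[502.95 276.33] tilt [-2.09 -0.91] top [496.38 273.46 182.86] g160 [497.11 273.78 162.87] res [0. 0. 0. 0.]
axis in tool [-0.04 -0.   -1.  ] delta to tool [  6.37  -1.3  112.  ]
[502.2  275.78] tilt [-1.88 -0.76] top [496.3  273.38 182.89] g160 [496.96 273.65 162.9 ] res [ 0.05  0.14  0.11  0.56 -0.13  1.15 -1.41  0.47 -0.06 -0.53]
axis in tool [-0.04 -0.   -1.  ] delta to tool [  6.17  -1.24 111.97]
```

Request:
jog_arm(
  plan=[
    {"jaw": 0.09,"x": 0,"y": 0,"z": 0,"rx": 0,"ry": 2,"rz": 0},
    {"jaw": 0.09,"x": 0.0023,"y": -0.0011,"z": 0.0,"rx": 0,"ry": 0,"rz": 0},
    {"jaw": 0.09,"x": 0,"y": 0,"z": 0.025,"rx": 0,"ry": 0,"rz": 0},
    {"jaw": 0.09,"x": 0,"y": 0,"z": 0.03,"rx": 0,"ry": 0,"rz": 0},
    {"jaw": 0.09,"x": 0,"y": 0,"z": 0.03,"rx": 0,"ry": 0,"rz": 0},
    {"jaw": 0.09,"x": 0,"y": 0,"z": 0.025,"rx": 0,"ry": 0,"rz": 0},
    {"jaw": 0.09,"x": 0,"y": 0,"z": 0.019,"rx": 0,"ry": 0,"rz": 0},
    {"jaw": 0.06,"x": 0,"y": 0,"z": 0,"rx": 0,"ry": 0,"rz": 0},
    {"jaw": 0.04,"x": 0,"y": 0,"z": 0,"rx": 0,"ry": 0,"rz": 0},
    {"jaw": 0.04,"x": 0,"y": 0,"z": 0,"rx": 0,"ry": 0,"rz": 0},
  ],
)

```text
t: 3.48
tcp_pos: [498.2, 275.9, 147.0]
orientation: [0.976, 0.219, 0.018, -0.004]
contact_force: [0.6, 0.4, -0.3]
gripper_width: 72.1
```

Run:
```python
from h import *
p,d,M,s=wcap("w2");print(s["t"],s["tcp_pos"],s["orientation"],s["gripper_width"])
p,d=capture("scene");c=p[110:250,200:360][:,:,::-1];cv2.imwrite("pics/s2.png",cv2.resize(c,None,fx=4,fy=4,interpolation=cv2.INTER_CUBIC))
```

```text
3.4833 [498.15071076 275.85888066 147.0137376 ] [ 0.97566556  0.21850267  0.01779486 -0.00407905] 72.05080828335484
```

View pics/w2.png

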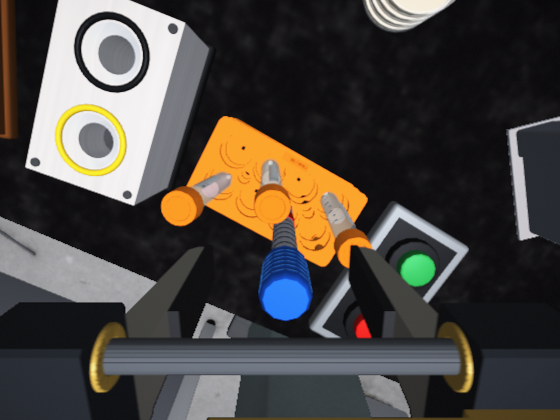

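View pics/s2.png

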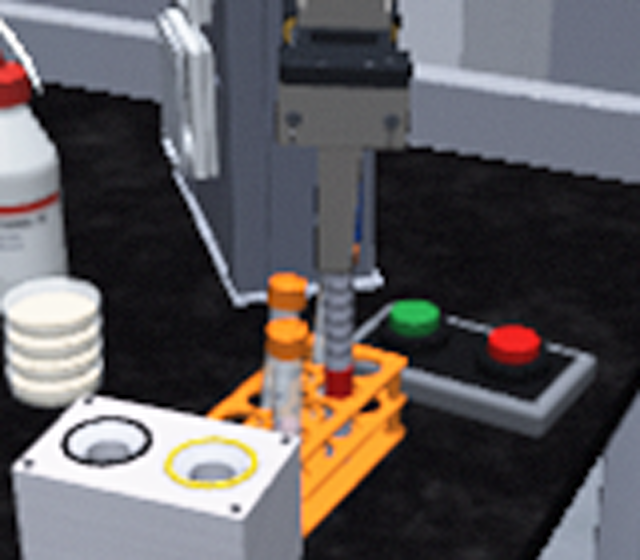

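The fingers straddle the head (wrist view, head top at (286,297)), and the scene view shows the fingertips above the caps. I'll check the centring numerically.

Run:
```python
from h import *
np.set_printoptions(precision=2,suppress=True)
z=np.load("w2.npz");M=z["M"];Rm=R.from_quat(z["q"]).as_matrix()
for px in [(286,297)]:
    P=wray(M,*px,182.9);print(P,Rm.T@(P-z["tcp"]))
```

```text
[497.16 273.62 182.9 ] [ -0.54   1.6  -35.93]
```

Request:
jog_arm(
  plan=[
    {"jaw": 0.04,"x": -0.0005,"y": 0.0015,"z": 0,"rx": 0,"ry": 0,"rz": 0},
    {"jaw": 0.03,"x": 0,"y": 0,"z": 0,"rx": 0,"ry": 0,"rz": 0},
    {"jaw": 0.0,"x": 0,"y": 0,"z": 0,"rx": 0,"ry": 0,"rz": 0},
    {"jaw": 0.0,"x": 0,"y": 0,"z": 0,"rx": 0,"ry": 0,"rz": 0},
    {"jaw": 0.0,"x": 0,"y": 0,"z": 0,"rx": 0,"ry": 0,"rz": 0},
    {"jaw": 0.0,"x": 0,"y": 0,"z": 0,"rx": 0,"ry": 0,"rz": 0},
    {"jaw": 0.0,"x": 0,"y": 0,"z": 0,"rx": 0,"ry": 0,"rz": 0},
    {"jaw": 0.0,"x": 0,"y": 0,"z": 0,"rx": 0,"ry": 0,"rz": 0},
    {"jaw": 0.0,"x": 0,"y": 0,"z": 0,"rx": 0,"ry": 0,"rz": 0},
    {"jaw": 0.0,"x": 0,"y": 0,"z": 0,"rx": 0,"ry": 0,"rz": 0},
  ],
)

```text
t: 4.42
tcp_pos: [497.6, 273.7, 145.8]
orientation: [0.976, 0.219, 0.017, -0.004]
contact_force: [0.9, -0.6, 0.5]
gripper_width: 23.7
```

Request:
jog_arm(
  plan=[
    {"jaw": 0.0,"x": 0,"y": 0,"z": -0.006,"rx": 0,"ry": 0,"rz": 0},
    {"jaw": 0.0,"x": 0,"y": 0,"z": -0.012,"rx": 0,"ry": 0,"rz": 0},
    {"jaw": 0.0,"x": 0,"y": 0,"z": -0.015,"rx": 0,"ry": 0,"rz": 0},
    {"jaw": 0.0,"x": 0,"y": 0,"z": -0.015,"rx": 0,"ry": 0,"rz": 0},
    {"jaw": 0.0,"x": 0,"y": 0,"z": -0.02,"rx": 0,"ry": 0,"rz": 0},
    {"jaw": 0.0,"x": 0,"y": 0,"z": -0.02,"rx": 0,"ry": 0,"rz": 0},
    {"jaw": 0.0,"x": 0,"y": 0,"z": -0.02,"rx": 0,"ry": 0,"rz": 0},
    {"jaw": 0.0,"x": 0,"y": 0,"z": -0.02,"rx": 0,"ry": 0,"rz": 0},
    {"jaw": 0.0,"x": 0,"y": 0,"z": -0.015,"rx": 0,"ry": 0,"rz": 0},
    {"jaw": 0.0,"x": 0,"y": 0,"z": -0.007,"rx": 0,"ry": 0,"rz": 0},
  ],
)

```text
t: 5.25
tcp_pos: [493.4, 272.3, 298.9]
orientation: [0.976, 0.219, 0.019, -0.004]
contact_force: [-0.1, 0.6, -0.8]
gripper_width: 23.8
```

Request:
jog_arm(
  plan=[
    {"jaw": 0.0,"x": 0,"y": 0,"z": 0,"rx": 0,"ry": -2,"rz": 0},
    {"jaw": 0.0,"x": 0.01,"y": -0.019,"z": 0,"rx": 0,"ry": 0,"rz": 0},
    {"jaw": 0.0,"x": 0.0134,"y": -0.0255,"z": 0,"rx": 0,"ry": 0,"rz": 0},
    {"jaw": 0.0,"x": 0.0134,"y": -0.0255,"z": 0,"rx": 0,"ry": 0,"rz": 0},
    {"jaw": 0.0,"x": 0.0134,"y": -0.0255,"z": 0,"rx": 0,"ry": 0,"rz": 0},
    {"jaw": 0.0,"x": 0.01,"y": -0.019,"z": 0.01,"rx": 0,"ry": 0,"rz": 0},
    {"jaw": 0.0,"x": 0.0066,"y": -0.013,"z": 0.02,"rx": 0,"ry": 0,"rz": 0},
    {"jaw": 0.0,"x": 0,"y": 0,"z": 0.015,"rx": 0,"ry": 0,"rz": 0},
    {"jaw": 0.0,"x": 0,"y": 0,"z": 0,"rx": 0,"ry": 0,"rz": 0},
    {"jaw": 0.0,"x": 0,"y": 0,"z": 0,"rx": 0,"ry": 0,"rz": 0},
  ],
)

```text
t: 6.08
tcp_pos: [498.5, 414.7, 249.8]
orientation: [0.976, 0.219, -0.001, 0.001]
contact_force: [0.4, 0.5, -0.4]
gripper_width: 23.4
```

Run:
```python
from h import *
p,d,M,s=wcap("w3");print(s["t"],s["tcp_pos"],s["orientation"],s["gripper_width"])
p,d=capture("scene");np.savez("s3.npz",p=p,d=d);c=p[110:280,180:330][:,:,::-1];cv2.imwrite("pics/s3.png",cv2.resize(c,None,fx=3.5,fy=3.5,interpolation=cv2.INTER_CUBIC))
c=cv2.imread("pics/w3.png")[40:340,150:400];cv2.imwrite("pics/w3z.png",cv2.resize(c,None,fx=2,fy=2,interpolation=cv2.INTER_CUBIC))
```

```text
6.0833 [498.47390479 414.72658916 249.82187081] [ 9.75797313e-01  2.18673403e-01 -1.10942231e-03  5.61611728e-04] 23.350619604109298
```

View pics/w3z.png

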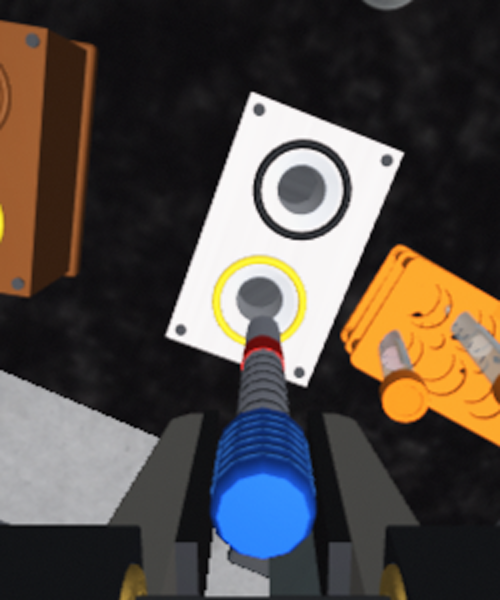

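View pics/s3.png

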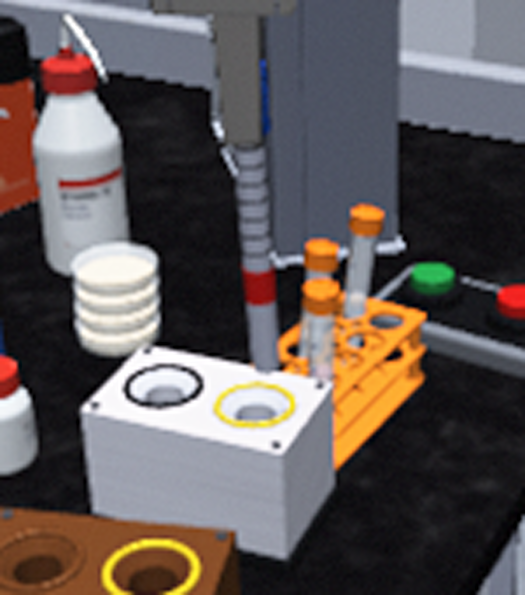

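The rod is held over the yellow bore. In the wrist zoom its lower end sits just below the ring centre, (263,325) against (259,298). In the scene zoom the tip is at (264,370) and the ring at (255,405). I'll fit the held rod's axis next.

Run:
```python
from h import *
from scipy.optimize import least_squares
np.set_printoptions(precision=2,suppress=True)
z=np.load("w3.npz");M=z["M"];Rm=R.from_quat(z["q"]).as_matrix();tcp=z["tcp"]
zc=lambda a,b:np.array([150+a/2-.25,40+b/2-.25]); sc=lambda a,b:np.array([180+a/3.5-.36,110+b/3.5-.36])
def pt(p,s): # rod in tool frame
    a=np.array([p[2],p[3],0]);a[2]=-np.sqrt(1-a@a);return tcp+Rm@(np.array([p[0],p[1],p[4]])+a*(s-143))
fw=lambda p:np.concatenate([wproj(M,pt(p,180))-zc(263,516),.7*(wproj(M,pt(p,0))-zc(263.5,331)),[.1*p[4]]])
fs=lambda p:np.concatenate([w2p("scene",pt(p,136))-sc(250.5,153),w2p("scene",pt(p,55))-sc(259,288),w2p("scene",pt(p,0))-sc(264,366),[.1*p[4]]])
fa=lambda p:np.concatenate([fw(p),fs(p)])
for n,f in (("w",fw),("s",fs),("all",fa)):
    s=least_squares(f,[0,0,0,0,0]);x=s.x;print(n,x[[0,1,4]],"tilt",np.degrees(x[2:4]),"bottom",pt(x,0),"res",s.fun)
p=z["p"];h=cv2.cvtColor(p,cv2.COLOR_RGB2HSV);H,S,V=[h[...,i].astype(int) for i in range(3)]
m=(abs(H-28)<6)&(S>100);m[:160]=0;m[220:]=0;m[:,:250]=0;m[:,310:]=0;v,u=np.nonzero(m)
hull=cv2.convexHull(np.stack([u,v],1).astype(np.int32));c=cv2.fitEllipse(hull);print(c,"bore w",wray(M,*c[0],85))
S3=np.load("s3.npz")["p"];h=cv2.cvtColor(S3,cv2.COLOR_RGB2HSV);m=(abs(h[...,0].astype(int)-28)<7)&(h[...,1]>90);m[:212]=0;m[240:]=0;m[:,:235]=0;m[:,270:]=0;v,u=np.nonzero(m)
c=cv2.fitEllipse(cv2.convexHull(np.stack([u,v],1).astype(np.int32)));print(c,"bore s",ray_z("scene",*c[0],85))
z2=np.load("w2.npz");print("bore w2",wray(z2["M"],91,140,85))
```

```text
w [-1.65 -0.43  0.  ] tilt [ 2.08 -0.08] bottom [491.91 411.79 106.93] res [ 0. -0. -0.  0.  0.]
s [-2.46 -9.01 -0.72] tilt [ 0.4  -5.63] bottom [497.22 408.47 108.25] res [ 0.01  0.24 -0.02 -0.53  0.01  0.31 -0.07]
all [-1.13 -0.35 -0.58] tilt [ 1.78 -0.28] bottom [493.31 411.8  107.49] res [-0.12  0.03  0.44 -0.81 -0.06 -0.36 -1.45  0.42 -0.41  0.98  1.88 -0.06]
((279.22833251953125, 190.37448120117188), (45.777103424072266, 46.816436767578125), 87.59864044189453) bore w [499.47 417.83  85.  ]
((252.2194061279297, 225.38162231445312), (12.731361389160156, 22.710796356201172), 86.65547943115234) bore s [501.49 414.32  85.  ]
bore w2 [499.42 417.84  85.  ]
```

Run:
```python
from h import *
np.set_printoptions(precision=2,suppress=True)
z=np.load("w3.npz");M=z["M"];Rm=R.from_quat(z["q"]).as_matrix();tcp=z["tcp"]
p=np.load("s3.npz")["p"]
def cyl(proj,tx,ty,x0,y0,s,r):
    a=np.array([np.sin(np.radians(tx)),np.sin(np.radians(ty)),0]);a[2]=-np.sqrt(1-a@a)
    o=np.array([x0,y0,0])+a*(s-143);u=np.cross(a,[0,1,0]);u/=np.linalg.norm(u);v=np.cross(a,u)
    return np.array([proj(tcp+Rm@(o+r*(np.cos(t)*u+np.sin(t)*v))) for t in np.linspace(0,2*np.pi,40)])
def draw(img,x0,y0,k,proj,prm,col):
    for s,r in ((0,8),(45,8),(65,8),(140,8),(180,12)):
        q=(cyl(proj,*prm,s,r)-[x0,y0]+.5)*k-.5;cv2.polylines(img,[q.round().astype(np.int32)],True,col,1)
big=cv2.resize(p[140:235,225:285][:,:,::-1],None,fx=6,fy=6,interpolation=cv2.INTER_CUBIC);b2=big.copy()
ps=lambda P:w2p("scene",P)
draw(big,225,140,6,ps,(0,0,-1,0),(0,255,0));draw(b2,225,140,6,ps,(2,0,-1,0),(0,0,255))
cv2.imwrite("pics/ov_s.png",np.hstack([big,b2]))
w=cv2.imread("pics/w3.png");w1=cv2.resize(w[170:320,230:335],None,fx=3.8,fy=3.8,interpolation=cv2.INTER_CUBIC);w2=w1.copy()
pw=lambda P:wproj(M,P)
draw(w1,230,170,3.8,pw,(0,0,-1,0),(0,255,0));draw(w2,230,170,3.8,pw,(2,0,-1,0),(0,0,255))
cv2.imwrite("pics/ov_w.png",np.hstack([w1,w2]))
```

```text
(no output)
```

View pics/ov_s.png

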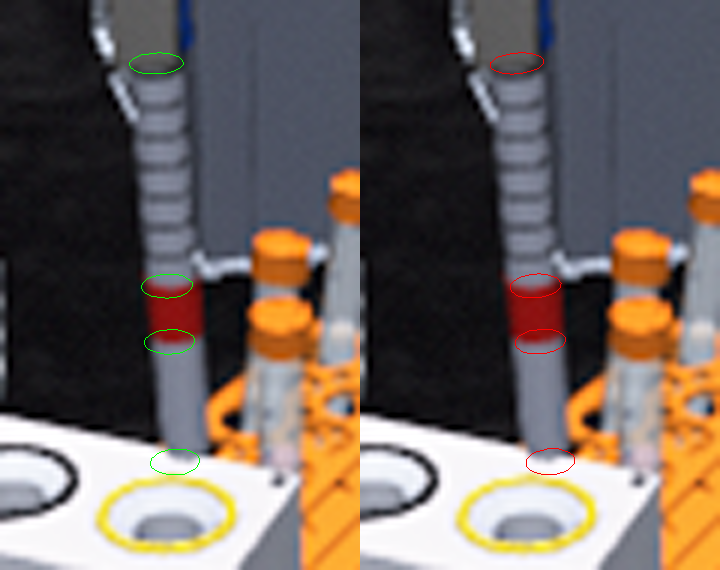

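View pics/ov_w.png

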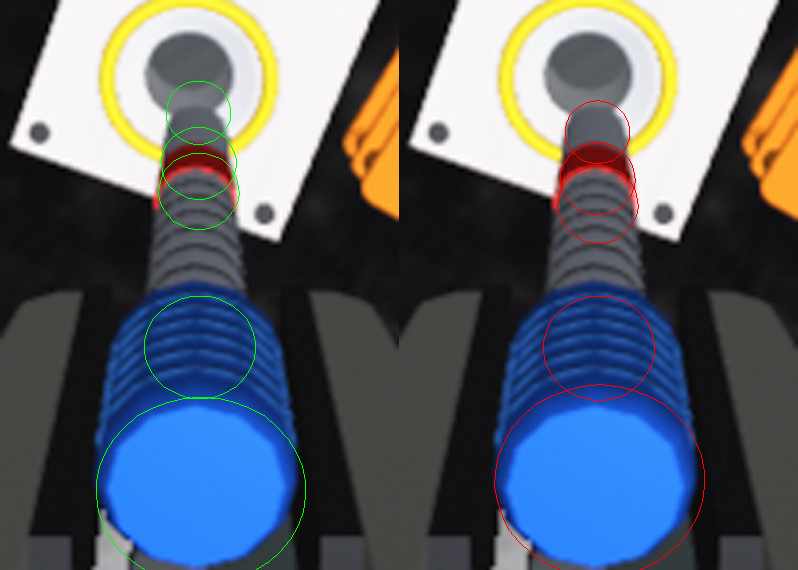

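Request:
jog_arm(
  plan=[
    {"jaw": 0.0,"x": 0,"y": 0,"z": 0,"rx": 0,"ry": 1.7,"rz": 0},
    {"jaw": 0.0,"x": 0.0042,"y": -0.0022,"z": 0,"rx": 0,"ry": 0,"rz": 0},
    {"jaw": 0.0,"x": 0,"y": 0,"z": 0.006,"rx": 0,"ry": 0,"rz": 0},
    {"jaw": 0.0,"x": 0,"y": 0,"z": 0.005,"rx": 0,"ry": 0,"rz": 0},
    {"jaw": 0.0,"x": 0,"y": 0,"z": 0,"rx": 0,"ry": 0,"rz": 0},
    {"jaw": 0.0,"x": 0,"y": 0,"z": 0,"rx": 0,"ry": 0,"rz": 0},
    {"jaw": 0.0,"x": 0,"y": 0,"z": 0,"rx": 0,"ry": 0,"rz": 0},
    {"jaw": 0.0,"x": 0,"y": 0,"z": 0,"rx": 0,"ry": 0,"rz": 0},
    {"jaw": 0.0,"x": 0,"y": 0,"z": 0,"rx": 0,"ry": 0,"rz": 0},
    {"jaw": 0.0,"x": 0,"y": 0,"z": 0,"rx": 0,"ry": 0,"rz": 0},
  ],
)

```text
t: 7.02
tcp_pos: [502.0, 419.3, 239.8]
orientation: [0.976, 0.219, 0.014, -0.003]
contact_force: [-0.2, -0.4, -0.8]
gripper_width: 23.3
```

```bash
cat > ov.py <<'E'
from h import *
import sys
np.set_printoptions(precision=2,suppress=True)
n=sys.argv[1]
p,d,M,s=wcap("w"+n);print(s["t"],s["tcp_pos"],s["orientation"],s["contact_force"])
ps,_=capture("scene");np.savez("s"+n+".npz",p=ps)
big=cv2.resize(ps[140:240,225:285][:,:,::-1],None,fx=6,fy=6,interpolation=cv2.INTER_CUBIC)
# vertical reference lines at the bore in both views
B=np.array([499.7,416.,85])
for dx in (-12,0,12):
    pass
a=[(w2p("scene",B+[0,0,h])-[225,140]+.5)*6-.5 for h in (0,130)]
cv2.line(big,*[tuple(q.round().astype(int).tolist()) for q in a],(0,255,0),1)
w=cv2.resize(p[150:320,225:335][:,:,::-1],None,fx=3.53,fy=3.53,interpolation=cv2.INTER_CUBIC)
a=[(wproj(M,np.array([499.5,417.8,85.+h]))-[225,150]+.5)*3.53-.5 for h in (0,130)]
cv2.line(w,*[tuple(q.round().astype(int).tolist()) for q in a],(0,255,0),1)
H=600;cv2.imwrite("pics/ov%s.png"%n,np.hstack([big[:H],w[:H]]))
E
python3 ov.py 4
```

```text
7.0167 [502.02 419.29 239.81] [ 0.98  0.22  0.01 -0.  ] [-0.23 -0.42 -0.84]
```

View pics/ov4.png

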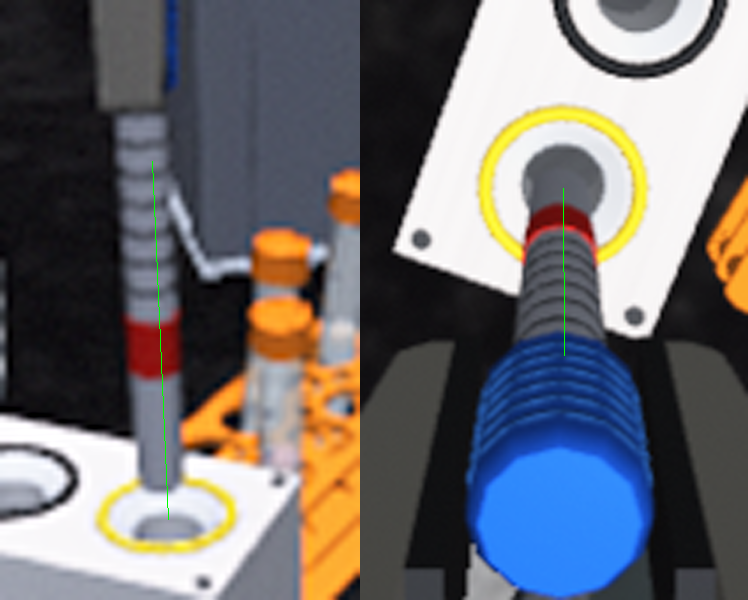

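The scene view shows the rod parallel to vertical, but about 2 mm too far along tool +x. Laterally the wrist view lines up. I'll shift back and lower it, cancelling the tilt drift.

Request:
jog_arm(
  plan=[
    {"jaw": 0.0,"x": -0.0018,"y": 0,"z": 0,"rx": 0,"ry": 0,"rz": 0},
    {"jaw": 0.0,"x": -0.00015,"y": 0,"z": 0.005,"rx": 0,"ry": 0,"rz": 0},
    {"jaw": 0.0,"x": -0.00015,"y": 0,"z": 0.005,"rx": 0,"ry": 0,"rz": 0},
    {"jaw": 0.0,"x": -0.00015,"y": 0,"z": 0.005,"rx": 0,"ry": 0,"rz": 0},
    {"jaw": 0.0,"x": -0.00015,"y": 0,"z": 0.005,"rx": 0,"ry": 0,"rz": 0},
    {"jaw": 0.0,"x": -0.00015,"y": 0,"z": 0.005,"rx": 0,"ry": 0,"rz": 0},
    {"jaw": 0.0,"x": 0,"y": 0,"z": 0,"rx": 0,"ry": 0,"rz": 0},
    {"jaw": 0.0,"x": 0,"y": 0,"z": 0,"rx": 0,"ry": 0,"rz": 0},
    {"jaw": 0.0,"x": 0,"y": 0,"z": 0,"rx": 0,"ry": 0,"rz": 0},
    {"jaw": 0.0,"x": 0,"y": 0,"z": 0,"rx": 0,"ry": 0,"rz": 0},
  ],
)

```text
t: 7.95
tcp_pos: [500.5, 418.6, 215.0]
orientation: [0.976, 0.219, 0.015, -0.003]
contact_force: [0.6, -0.3, 0.2]
gripper_width: 23.4
```

```bash
python3 ov.py 5
```

```text
7.95 [500.52 418.63 214.98] [ 0.98  0.22  0.01 -0.  ] [ 0.59 -0.34  0.16]
```

View pics/ov5.png

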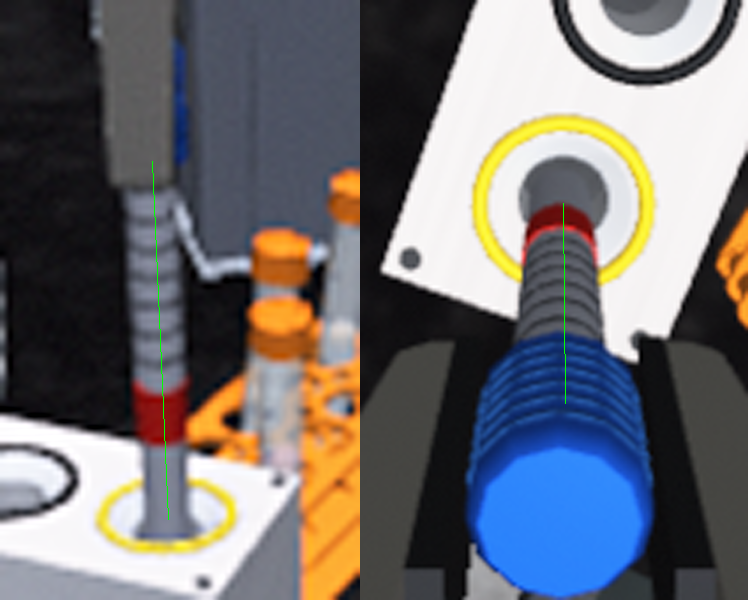

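The rod's lower end is in the bore without contact, centred in both views.

Request:
jog_arm(
  plan=[
    {"jaw": 0.0,"x": -0.00015,"y": 0,"z": 0.005,"rx": 0,"ry": 0,"rz": 0},
    {"jaw": 0.0,"x": -0.00015,"y": 0,"z": 0.005,"rx": 0,"ry": 0,"rz": 0},
    {"jaw": 0.0,"x": -0.00015,"y": 0,"z": 0.005,"rx": 0,"ry": 0,"rz": 0},
    {"jaw": 0.0,"x": -0.00015,"y": 0,"z": 0.004,"rx": 0,"ry": 0,"rz": 0},
    {"jaw": 0.0,"x": 0,"y": 0,"z": 0.001,"rx": 0,"ry": 0,"rz": 0},
    {"jaw": 0.0,"x": 0,"y": 0,"z": 0.001,"rx": 0,"ry": 0,"rz": 0},
    {"jaw": 0.0,"x": 0,"y": 0,"z": 0.001,"rx": 0,"ry": 0,"rz": 0},
    {"jaw": 0.0,"x": 0,"y": 0,"z": 0.001,"rx": 0,"ry": 0,"rz": 0},
    {"jaw": 0.0,"x": -0.0001,"y": 0,"z": 0.001,"rx": 0,"ry": 0,"rz": 0},
    {"jaw": 0.0,"x": 0,"y": 0,"z": 0,"rx": 0,"ry": 0,"rz": 0},
  ],
)

```text
t: 8.88
tcp_pos: [500.4, 418.4, 190.6]
orientation: [0.976, 0.219, 0.014, -0.003]
contact_force: [-0.2, 0.3, -1.2]
gripper_width: 23.3
```

Request:
jog_arm(
  plan=[
    {"jaw": 0.0,"x": 0,"y": 0,"z": 0.0005,"rx": 0,"ry": 0,"rz": 0},
    {"jaw": 0.0,"x": 0,"y": 0,"z": 0.0005,"rx": 0,"ry": 0,"rz": 0},
    {"jaw": 0.0,"x": 0,"y": 0,"z": 0.0005,"rx": 0,"ry": 0,"rz": 0},
    {"jaw": 0.0,"x": 0,"y": 0,"z": 0.0005,"rx": 0,"ry": 0,"rz": 0},
    {"jaw": 0.0,"x": 0,"y": 0,"z": 0.0005,"rx": 0,"ry": 0,"rz": 0},
    {"jaw": 0.0,"x": 0,"y": 0,"z": 0.0005,"rx": 0,"ry": 0,"rz": 0},
    {"jaw": 0.0,"x": -0.0001,"y": 0,"z": 0.0005,"rx": 0,"ry": 0,"rz": 0},
    {"jaw": 0.0,"x": 0,"y": 0,"z": 0.0005,"rx": 0,"ry": 0,"rz": 0},
    {"jaw": 0.0,"x": 0,"y": 0,"z": 0,"rx": 0,"ry": 0,"rz": 0},
    {"jaw": 0.0,"x": 0,"y": 0,"z": 0,"rx": 0,"ry": 0,"rz": 0},
  ],
)

```text
t: 9.72
tcp_pos: [500.7, 418.8, 187.5]
orientation: [0.976, 0.219, 0.015, -0.003]
contact_force: [-0.9, -0.9, 6.2]
gripper_width: 23.0
```

Request:
jog_arm(
  plan=[
    {"jaw": 0.0,"x": 0,"y": 0,"z": 0.0005,"rx": 0,"ry": 0,"rz": 0},
    {"jaw": 0.0,"x": 0,"y": 0,"z": 0.0005,"rx": 0,"ry": 0,"rz": 0},
    {"jaw": 0.0,"x": 0,"y": 0,"z": 0,"rx": 0,"ry": 0,"rz": 0},
    {"jaw": 0.0,"x": 0,"y": 0,"z": 0,"rx": 0,"ry": 0,"rz": 0},
    {"jaw": 0.0,"x": 0,"y": 0,"z": 0,"rx": 0,"ry": 0,"rz": 0},
    {"jaw": 0.0,"x": 0,"y": 0,"z": 0,"rx": 0,"ry": 0,"rz": 0},
    {"jaw": 0.0,"x": 0,"y": 0,"z": 0,"rx": 0,"ry": 0,"rz": 0},
    {"jaw": 0.0,"x": 0,"y": 0,"z": 0,"rx": 0,"ry": 0,"rz": 0},
    {"jaw": 0.0,"x": 0,"y": 0,"z": 0,"rx": 0,"ry": 0,"rz": 0},
    {"jaw": 0.0,"x": 0,"y": 0,"z": 0,"rx": 0,"ry": 0,"rz": 0},
  ],
)

```text
t: 10.55
tcp_pos: [501.1, 419.1, 187.5]
orientation: [0.976, 0.219, 0.016, -0.004]
contact_force: [-0.7, -1.7, 10.0]
gripper_width: 23.0
```

```bash
python3 ov.py 6
```

```text
10.55 [501.07 419.09 187.47] [ 0.98  0.22  0.02 -0.  ] [-0.72 -1.66 10.02]
```

View pics/ov6.png

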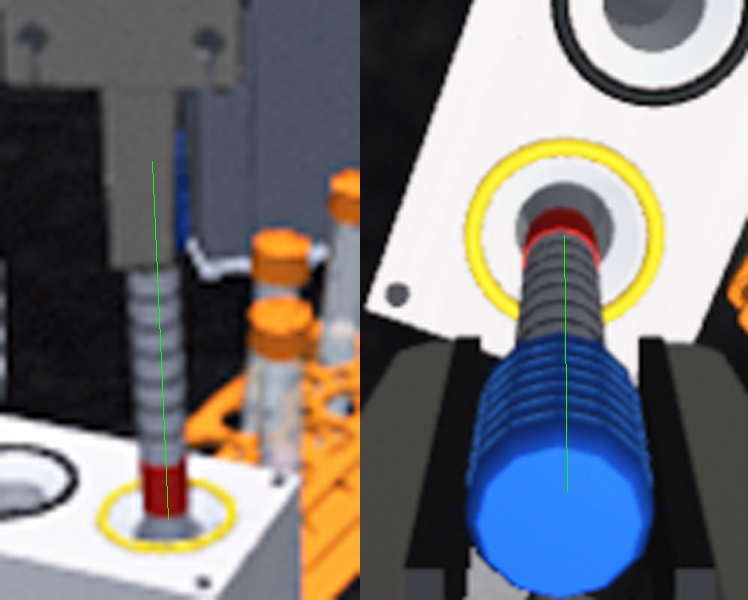

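The rod has met firm resistance (10 N) at TCP z of 187.5, which matches the 40 mm blocked bottom at about 188. The red band still shows at the mouth, scene zoom (165,490). I'll ease off slightly and release.

Request:
jog_arm(
  plan=[
    {"jaw": 0.0,"x": 0,"y": 0,"z": -0.001,"rx": 0,"ry": 0,"rz": 0},
    {"jaw": 0.0,"x": 0,"y": 0,"z": 0,"rx": 0,"ry": 0,"rz": 0},
    {"jaw": 0.03,"x": 0,"y": 0,"z": 0,"rx": 0,"ry": 0,"rz": 0},
    {"jaw": 0.04,"x": 0,"y": 0,"z": 0,"rx": 0,"ry": 0,"rz": 0},
    {"jaw": 0.06,"x": 0,"y": 0,"z": 0,"rx": 0,"ry": 0,"rz": 0},
    {"jaw": 0.07,"x": 0,"y": 0,"z": 0,"rx": 0,"ry": 0,"rz": 0},
    {"jaw": 0.07,"x": 0,"y": 0,"z": 0,"rx": 0,"ry": 0,"rz": 0},
    {"jaw": 0.07,"x": 0,"y": 0,"z": 0,"rx": 0,"ry": 0,"rz": 0},
    {"jaw": 0.07,"x": 0,"y": 0,"z": 0,"rx": 0,"ry": 0,"rz": 0},
    {"jaw": 0.07,"x": 0,"y": 0,"z": 0,"rx": 0,"ry": 0,"rz": 0},
  ],
)

```text
t: 11.48
tcp_pos: [500.4, 418.4, 186.6]
orientation: [0.976, 0.219, 0.014, -0.003]
contact_force: [-0.2, -1.2, 0.4]
gripper_width: 69.6
```

```bash
python3 ov.py 7
```

```text
11.4833 [500.41 418.45 186.57] [ 0.98  0.22  0.01 -0.  ] [-0.24 -1.18  0.42]
```

View pics/ov7.png

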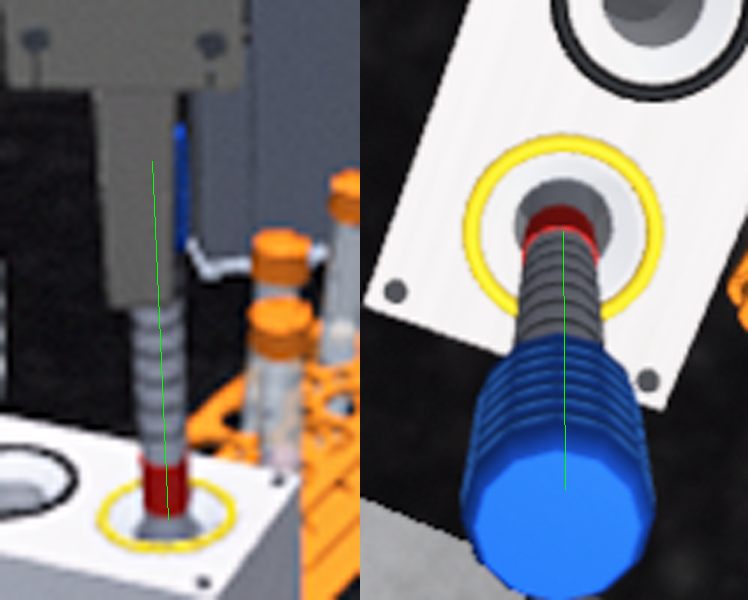

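Request:
jog_arm(
  plan=[
    {"jaw": 0.07,"x": 0.00015,"y": 0,"z": -0.005,"rx": 0,"ry": 0,"rz": 0},
    {"jaw": 0.07,"x": 0.0003,"y": 0,"z": -0.01,"rx": 0,"ry": 0,"rz": 0},
    {"jaw": 0.07,"x": 0.0005,"y": 0,"z": -0.015,"rx": 0,"ry": 0,"rz": 0},
    {"jaw": 0.07,"x": 0.0006,"y": 0,"z": -0.02,"rx": 0,"ry": 0,"rz": 0},
    {"jaw": 0.07,"x": 0.0006,"y": 0,"z": -0.02,"rx": 0,"ry": 0,"rz": 0},
    {"jaw": 0.07,"x": 0.0006,"y": 0,"z": -0.02,"rx": 0,"ry": 0,"rz": 0},
    {"jaw": 0.07,"x": 0.0003,"y": 0,"z": -0.01,"rx": 0,"ry": 0,"rz": 0},
    {"jaw": 0.07,"x": 0,"y": 0,"z": 0,"rx": 0,"ry": -1.7,"rz": 0},
    {"jaw": 0.07,"x": 0,"y": 0,"z": 0,"rx": 0,"ry": 0,"rz": 0},
    {"jaw": 0.07,"x": 0,"y": 0,"z": 0,"rx": 0,"ry": 0,"rz": 0},
  ],
)

```text
t: 12.42
tcp_pos: [500.7, 418.3, 286.5]
orientation: [0.976, 0.218, 0.0, 0.0]
contact_force: [-0.1, -0.6, -0.4]
gripper_width: 70.1
```

Run:
```python
from h import *
p,d,M,s=wcap("w8");print(s["t"],s["tcp_pos"],s["orientation"])
ps,_=capture("scene");pt,_=capture("top")
a=cv2.resize(ps[130:250,200:350][:,:,::-1],None,fx=3,fy=3,interpolation=cv2.INTER_CUBIC)
b=cv2.resize(p[:,:,::-1],None,fx=.6,fy=.6)
im=np.zeros((612,450,3),np.uint8);im[:360]=a;im[360:612,:336]=b;cv2.imwrite("pics/v8.png",im[:600])
z=M
h=cv2.cvtColor(p,cv2.COLOR_RGB2HSV);H,S,V=[h[...,i].astype(int) for i in range(3)]
np.set_printoptions(precision=1,suppress=True)
# predicted pixel for clear / blocked band-top etc in scene
for nm,zb in (("blocked",45),("clear",13)):
    print(nm,[w2p("scene",np.array([500,416,zb+q])).round(1) for q in (45,65,140,180)])
hs=cv2.cvtColor(ps,cv2.COLOR_RGB2HSV).astype(int)
m=((hs[...,0]<6)|(hs[...,0]>174))&(hs[...,1]>150);m[:,:235]=0;m[:,275:]=0;m[:200]=0;m[240:]=0;v,u=np.nonzero(m);print("band rows",v.min(),v.max(),len(v))
m=(abs(hs[...,0]-110)<12)&(hs[...,1]>140);m[:,:235]=0;m[:,275:]=0;m[:130]=0;m[240:]=0;v,u=np.nonzero(m);print("blue rows",v.min(),v.max(),u.min(),u.max())
```

```text
12.4167 [500.66832793 418.3074423  286.45405389] [9.75863607e-01 2.18380892e-01 3.47200076e-05 6.61003638e-05]
blocked [array([252.4, 223.9]), array([252. , 215.3]), array([250.4, 181.1]), array([249.5, 161.4])]
clear [array([253. , 237.2]), array([252.6, 228.9]), array([251.1, 196.1]), array([250.2, 177.2])]
band rows 217 225 56
blue rows 159 210 243 265
```

View pics/v8.png

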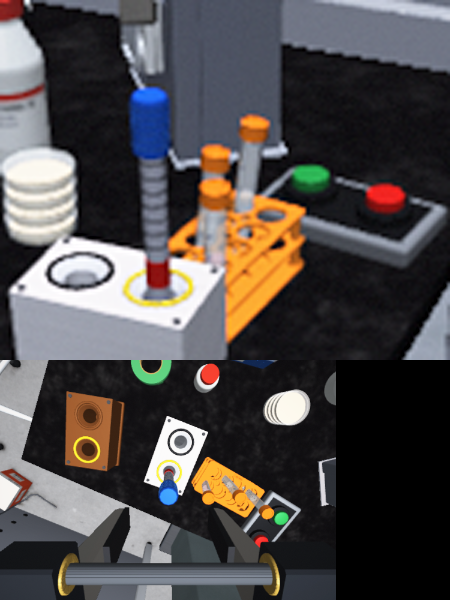

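The rod stands free and upright. The red band shows above the mouth, and the head top is at row 159 (predicted 161 if blocked, 177 if clear). The bore is blocked, so I'll press the red key.

Request:
jog_arm(
  plan=[
    {"jaw": 0.07,"x": -0.0218,"y": 0.0262,"z": 0,"rx": 0,"ry": 0,"rz": 0},
    {"jaw": 0.07,"x": -0.0218,"y": 0.0262,"z": 0,"rx": 0,"ry": 0,"rz": 0},
    {"jaw": 0.05,"x": -0.0218,"y": 0.0262,"z": 0,"rx": 0,"ry": 0,"rz": 0},
    {"jaw": 0.03,"x": -0.0218,"y": 0.0262,"z": 0,"rx": 0,"ry": 0,"rz": 0},
    {"jaw": 0.0,"x": -0.0218,"y": 0.0262,"z": 0,"rx": 0,"ry": 0,"rz": 0},
    {"jaw": 0.0,"x": -0.0218,"y": 0.0262,"z": 0,"rx": 0,"ry": 0,"rz": 0},
    {"jaw": 0.0,"x": -0.0218,"y": 0.0262,"z": 0.03,"rx": 0,"ry": 0,"rz": 0},
    {"jaw": 0.0,"x": -0.0218,"y": 0.0262,"z": 0.03,"rx": 0,"ry": 0,"rz": 0},
    {"jaw": 0.0,"x": 0,"y": 0,"z": 0.03,"rx": 0,"ry": 0,"rz": 0},
    {"jaw": 0.0,"x": 0,"y": 0,"z": 0,"rx": 0,"ry": 0,"rz": 0},
  ],
)

```text
t: 13.4
tcp_pos: [430.1, 156.4, 197.4]
orientation: [0.976, 0.217, -0.004, 0.001]
contact_force: [-1.2, 0.4, -0.1]
gripper_width: 18.5
```

Request:
jog_arm(
  plan=[
    {"jaw": 0.0,"x": 0,"y": 0,"z": 0.03,"rx": 0,"ry": 0,"rz": 0},
    {"jaw": 0.0,"x": 0,"y": 0,"z": 0.03,"rx": 0,"ry": 0,"rz": 0},
    {"jaw": 0.0,"x": 0,"y": 0,"z": 0.02,"rx": 0,"ry": 0,"rz": 0},
    {"jaw": 0.0,"x": 0,"y": 0,"z": 0,"rx": 0,"ry": 0,"rz": 0},
    {"jaw": 0.0,"x": 0,"y": 0,"z": 0,"rx": 0,"ry": 0,"rz": 0},
    {"jaw": 0.0,"x": 0,"y": 0,"z": 0,"rx": 0,"ry": 0,"rz": 0},
    {"jaw": 0.0,"x": 0,"y": 0,"z": 0,"rx": 0,"ry": 0,"rz": 0},
    {"jaw": 0.0,"x": 0,"y": 0,"z": 0,"rx": 0,"ry": 0,"rz": 0},
    {"jaw": 0.0,"x": 0,"y": 0,"z": 0,"rx": 0,"ry": 0,"rz": 0},
    {"jaw": 0.0,"x": 0,"y": 0,"z": 0,"rx": 0,"ry": 0,"rz": 0},
  ],
)

```text
t: 14.23
tcp_pos: [434.0, 160.0, 122.4]
orientation: [0.976, 0.218, 0.001, 0.0]
contact_force: [0.4, -0.4, 0.7]
gripper_width: 0.7
```

Run:
```python
from h import *
np.set_printoptions(precision=1,suppress=True)
p,d,M,s=wcap("w9");print(s["t"],s["tcp_pos"],s["orientation"],s["gripper_width"])
q,_=capture("scene");cv2.imwrite("pics/s9.png",cv2.resize(q[130:260,220:370][:,:,::-1],None,fx=4,fy=4,interpolation=cv2.INTER_CUBIC))
```

```text
14.2333 [434.  160.  122.4] [1.  0.2 0.  0. ] 0.6611768757333673
```

View pics/w9.png

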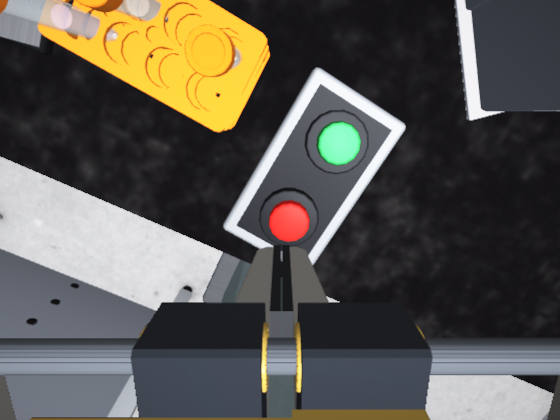

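View pics/s9.png

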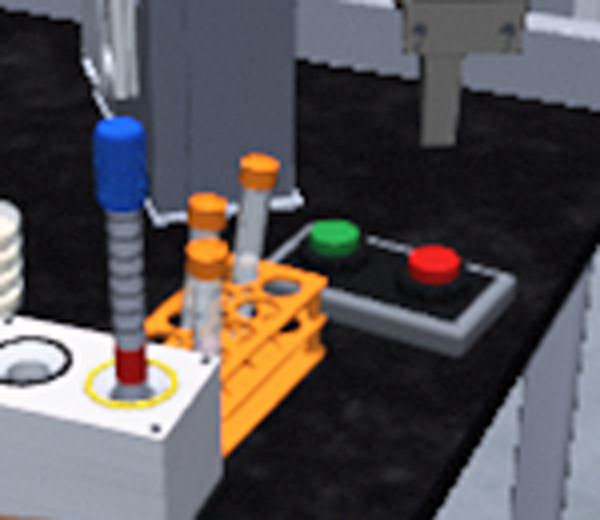

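The closed fingers hang near the red key, which is at (289,221) in the wrist view; the rod is still standing with its band visible. I'll compute the remaining offset.

Run:
```python
from h import *
np.set_printoptions(precision=1,suppress=True)
z=np.load("w9.npz");M=z["M"];Rm=R.from_quat(z["q"]).as_matrix()
for n,px in (("red",(289,221)),("green",(339,143))):
    P=wray(M,*px,40);print(n,P,Rm.T@(P-z["tcp"]))
```

```text
red [433.6 153.7  40. ] [-3.2  5.5 82.4]
green [502.3 146.5  40. ] [55.9 41.3 82.4]
```

Request:
jog_arm(
  plan=[
    {"jaw": 0.0,"x": -0.003,"y": 0.0052,"z": 0.01,"rx": 0,"ry": 0,"rz": 0},
    {"jaw": 0.0,"x": 0,"y": 0,"z": 0.02,"rx": 0,"ry": 0,"rz": 0},
    {"jaw": 0.0,"x": 0,"y": 0,"z": 0.02,"rx": 0,"ry": 0,"rz": 0},
    {"jaw": 0.0,"x": 0,"y": 0,"z": 0.015,"rx": 0,"ry": 0,"rz": 0},
    {"jaw": 0.0,"x": 0,"y": 0,"z": 0.01,"rx": 0,"ry": 0,"rz": 0},
    {"jaw": 0.0,"x": 0,"y": 0,"z": 0.004,"rx": 0,"ry": 0,"rz": 0},
    {"jaw": 0.0,"x": 0,"y": 0,"z": 0.003,"rx": 0,"ry": 0,"rz": 0},
    {"jaw": 0.0,"x": 0,"y": 0,"z": 0.003,"rx": 0,"ry": 0,"rz": 0},
    {"jaw": 0.0,"x": 0,"y": 0,"z": 0.001,"rx": 0,"ry": 0,"rz": 0},
    {"jaw": 0.0,"x": 0,"y": 0,"z": 0.001,"rx": 0,"ry": 0,"rz": 0},
  ],
)

```text
t: 15.17
tcp_pos: [432.8, 153.8, 35.0]
orientation: [0.976, 0.219, -0.0, 0.0]
contact_force: [-3.3, -2.2, 4.3]
gripper_width: 0.3
```

Request:
jog_arm(
  plan=[
    {"jaw": 0.0,"x": 0,"y": 0,"z": 0.001,"rx": 0,"ry": 0,"rz": 0},
    {"jaw": 0.0,"x": 0,"y": 0,"z": 0.0,"rx": 0,"ry": 0,"rz": 0},
    {"jaw": 0.0,"x": 0,"y": 0,"z": 0,"rx": 0,"ry": 0,"rz": 0},
    {"jaw": 0.0,"x": 0,"y": 0,"z": 0,"rx": 0,"ry": 0,"rz": 0},
    {"jaw": 0.0,"x": 0,"y": 0,"z": 0,"rx": 0,"ry": 0,"rz": 0},
    {"jaw": 0.0,"x": 0,"y": 0,"z": 0,"rx": 0,"ry": 0,"rz": 0},
    {"jaw": 0.0,"x": 0,"y": 0,"z": 0,"rx": 0,"ry": 0,"rz": 0},
    {"jaw": 0.0,"x": 0,"y": 0,"z": 0,"rx": 0,"ry": 0,"rz": 0},
    {"jaw": 0.0,"x": 0,"y": 0,"z": 0,"rx": 0,"ry": 0,"rz": 0},
    {"jaw": 0.0,"x": 0,"y": 0,"z": 0,"rx": 0,"ry": 0,"rz": 0},
  ],
)

```text
t: 16.0
tcp_pos: [432.8, 153.8, 34.3]
orientation: [0.976, 0.219, -0.0, 0.0]
contact_force: [-5.0, -1.5, 7.6]
gripper_width: 0.1
```

Run:
```python
from h import *
s=read_state();print(s["t"],s["tcp_pos"],s["contact_force"])
q,_=capture("scene");cv2.imwrite("pics/s10.png",cv2.resize(q[130:260,220:370][:,:,::-1],None,fx=4,fy=4,interpolation=cv2.INTER_CUBIC))
```

```text
16.0 [432.81776259 153.78406715  34.34622053] [-4.99774363 -1.50501417  7.58845881]
```

View pics/s10.png

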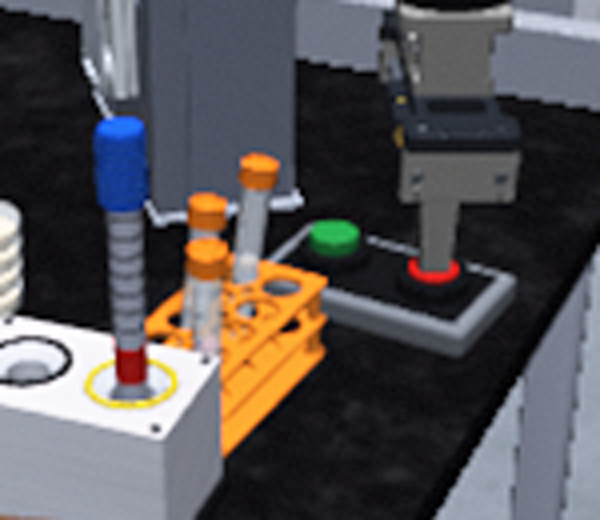

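Request:
jog_arm(
  plan=[
    {"jaw": 0.0,"x": 0,"y": 0,"z": -0.005,"rx": 0,"ry": 0,"rz": 0},
    {"jaw": 0.0,"x": 0,"y": 0,"z": -0.01,"rx": 0,"ry": 0,"rz": 0},
    {"jaw": 0.0,"x": 0,"y": 0,"z": -0.02,"rx": 0,"ry": 0,"rz": 0},
    {"jaw": 0.0,"x": 0,"y": 0,"z": -0.02,"rx": 0,"ry": 0,"rz": 0},
    {"jaw": 0.0,"x": 0,"y": 0,"z": -0.03,"rx": 0,"ry": 0,"rz": 0},
    {"jaw": 0.0,"x": 0,"y": 0,"z": -0.03,"rx": 0,"ry": 0,"rz": 0},
    {"jaw": 0.0,"x": 0,"y": 0,"z": -0.02,"rx": 0,"ry": 0,"rz": 0},
    {"jaw": 0.0,"x": 0,"y": 0,"z": -0.01,"rx": 0,"ry": 0,"rz": 0},
    {"jaw": 0.0,"x": 0,"y": 0,"z": 0,"rx": 0,"ry": 0,"rz": 0},
    {"jaw": 0.0,"x": 0,"y": 0,"z": 0,"rx": 0,"ry": 0,"rz": 0},
  ],
)

```text
t: 16.88
tcp_pos: [433.3, 153.7, 178.7]
orientation: [0.976, 0.218, 0.001, 0.0]
contact_force: [-1.1, 0.2, -0.3]
gripper_width: 0.1
```

Run:
```python
from h import *
s=read_state();print(s["t"],s["tcp_pos"],s["contact_force"])
q,_=capture("scene");cv2.imwrite("pics/s11.png",cv2.resize(q[130:260,220:370][:,:,::-1],None,fx=4,fy=4,interpolation=cv2.INTER_CUBIC))
```

```text
16.8833 [433.33120103 153.714132   178.71470559] [-1.05405065  0.21596299 -0.2982531 ]
```

View pics/s11.png

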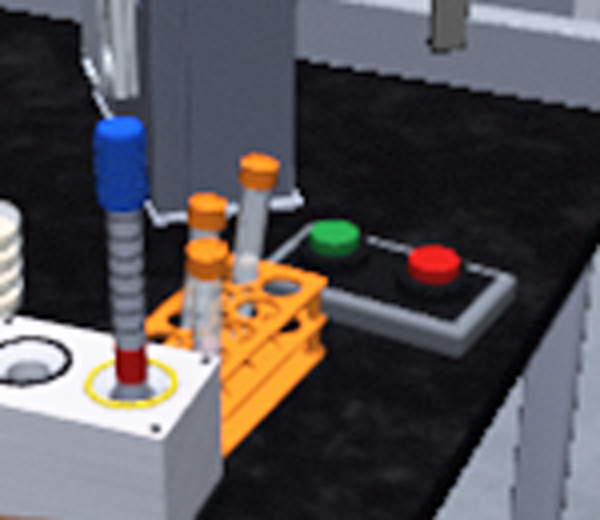

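The red key went down (s10, at (433,270)) and has sprung back (s11, at (433,263)). The rod stands in the bore with its red band at (130,365), and the arm is clear of everything. I'm handing in.

```bash
python3 -c "
from cell import *
print(finish_job())"
```

```text
the job is handed in; nothing more can be done
None
```

The bore is blocked. I lowered the rod into the yellow-ringed bore, let go of it standing on the bottom, and pressed only the red key. I handed in at about 17 s on the robot's clock.

- **Bottom contact:** The rod was lowered, not dropped. Resistance rose to 10 N at TCP z of about 187.5 mm, which fits the 40 mm (blocked) bottom.
- **Reading after release:** The red band still showed above the block. In the scene picture the head top was at row 159, where I predicted 161 for blocked and 177 for clear.
- **Red key:** It was pushed to TCP z of 34.3 mm, about 5.7 mm of its 6 mm travel, with a vertical force of 7.6 N. The last picture shows it back up. I never touched the green key.
- **At hand-in:** The rod was standing in the bore, and the arm was clear at z of about 179 mm with no contact force.
- **Disagreements:** The cameras differed by 2–4 mm on the bore's y position. They also differed by 1–2° on the held rod's tilt. I settled both by lining the rod up with the bore in the scene and wrist views before lowering it.

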